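# Pull-check the lock pins of a detector box

## Task

Slide the transit guard to the robot's right as far as it goes so that all three lock pins are free. Then, working from the robot's left to right, pull each pin straight out by its bail with about 12 N (never over 18 N) and hold it there for about a second: let a pin that holds spring back fully home, but if a pin lets go and slides out easily, draw it right out to its stop and leave it standing out before you go on to the next. Leave everything else on the bench where it is.

Things in the scene. Friction and masses are not known exactly. Their poses are not given: they have to be found in the camera images.
- housing: fixed copper box, 140 mm deep (x), 330 wide (y), 75 high; lead bricks 100 mm high behind it to x = +121 mm. Origin: centre of its underside, at bench height. Its front, x = -70 mm, faces roughly towards the robot and has the three pins at y = +120, +40, -40 mm; +y is the robot's left. A detector package on the roof rises to 90 mm above the bench, between x = -38 and +62 mm.
- guard (a joint): travel in metres of the transit guard, which slides along the front of the roof to the housing's -y (robot's right): 0 = over the leftmost pin (y = +120 mm), 0.24 = right-hand stop (y = -120 mm), clear of all pins. Friction 1.5 N. A plate 70 mm wide (y), 4 mm thick, top 81 mm above the bench, reaching 75 mm out from the front over the bails, so that pins under it cannot be reached.
- guard_tab (a point): centre of the upright tab on which the guard is pushed: a plate 45 mm (housing x) by 8 mm (housing y), standing on the guard from 81 to 104 mm above the bench; this point is 92 mm above the bench, mid-way across the guard, 65 mm in front of the housing's origin.
- pin_a_eye (a point): centre of the window in this pin's bail. The pin (any of the three places) is a level 8 mm stem along the housing's x, 50 mm above the bench; the bail is a level rectangular frame of 8 mm round bar with a window, open above and below, of 40 mm (housing x) by 50 mm (y). The outer bar's centre line is 24 mm to -x of this point, which at home is 44 mm in front of the housing's front.
- pin_a (a joint): draw of this pin along the housing's -x, in metres, 0 = home. The pins look alike. A retained pin gives 1 mm per newton (12 mm at 12 N) and springs home; a dark band on the stem begins to show at 9 mm and is all out at 16 mm. One of the three, found by tugging, is not retained: it slides at about 3 N, stays where left and stops at 0.05.
- pin_b_eye (a point): centre of the window in this pin's bail. The pin (any of the three places) is a level 8 mm stem along the housing's x, 50 mm above the bench; the bail is a level rectangular frame of 8 mm round bar with a window, open above and below, of 40 mm (housing x) by 50 mm (y). The outer bar's centre line is 24 mm to -x of this point, which at home is 44 mm in front of the housing's front.
- pin_b (a joint): draw of this pin along the housing's -x, in metres, 0 = home. The pins look alike. A retained pin gives 1 mm per newton (12 mm at 12 N) and springs home; a dark band on the stem begins to show at 9 mm and is all out at 16 mm. One of the three, found by tugging, is not retained: it slides at about 3 N, stays where left and stops at 0.05.
- pin_c_eye (a point): centre of the window in this pin's bail. The pin (any of the three places) is a level 8 mm stem along the housing's x, 50 mm above the bench; the bail is a level rectangular frame of 8 mm round bar with a window, open above and below, of 40 mm (housing x) by 50 mm (y). The outer bar's centre line is 24 mm to -x of this point, which at home is 44 mm in front of the housing's front.
- pin_c (a joint): draw of this pin along the housing's -x, in metres, 0 = home. The pins look alike. A retained pin gives 1 mm per newton (12 mm at 12 N) and springs home; a dark band on the stem begins to show at 9 mm and is all out at 16 mm. One of the three, found by tugging, is not retained: it slides at about 3 N, stays where left and stops at 0.05.
- foam_slip: bystander, to be left alone: white foam slip lying on the bench under the bails, 45 by 100 mm, 20 mm high; origin on its underside
- vial: bystander, to be left alone: small standing amber vial, 28 mm in diameter, 75 mm high, in front of the pins; origin on its underside
- alcohol: bystander, to be left alone: standing clear bottle, 64 mm in diameter, 170 mm high, to the left; origin on its underside
- driver: bystander, to be left alone: screwdriver lying on the left, near the robot; origin on its underside
- spanner: bystander, to be left alone: spanner lying on the right, near the robot; origin on its underside
- dish: bystander, to be left alone: steel dish on the right, 90 mm in diameter, 30 mm high; origin on its underside
- spare_plate: bystander, to be left alone: copper plate with holes, 70 by 90 mm, 8 mm thick, on the right; origin on its underside

How it is judged:
On the way, in this order (a step that is already met when the one before it is completed fails the run):
1. the guard is at its right-hand stop (within 15 mm) (value of joint guard above 0.225 m), for 0.2 s.
2. the leftmost pin (robot's view) is checked: held drawn 8.5 to 16.5 mm (8.5 to 16.5 N) if it is retained, or drawn out at least 42 mm if it lets go (((y of pin_a_eye in the frame of housing between 0.09 and 0.15 m and value of joint pin_a between 0.0085 and 0.0165 m) or (y of pin_b_eye in the frame of housing between 0.09 and 0.15 m and value of joint pin_b between 0.0085 and 0.0165 m) or (y of pin_c_eye in the frame of housing between 0.09 and 0.15 m and value of joint pin_c above 0.042 m))), for 0.4 s.
3. the middle pin (robot's view) is checked: held drawn 8.5 to 16.5 mm (8.5 to 16.5 N) if it is retained, or drawn out at least 42 mm if it lets go (((y of pin_a_eye in the frame of housing between 0.01 and 0.07 m and value of joint pin_a between 0.0085 and 0.0165 m) or (y of pin_b_eye in the frame of housing between 0.01 and 0.07 m and value of joint pin_b between 0.0085 and 0.0165 m) or (y of pin_c_eye in the frame of housing between 0.01 and 0.07 m and value of joint pin_c above 0.042 m))), for 0.4 s.
4. the rightmost pin (robot's view) is checked: held drawn 8.5 to 16.5 mm (8.5 to 16.5 N) if it is retained, or drawn out at least 42 mm if it lets go (((y of pin_a_eye in the frame of housing between -0.07 and -0.01 m and value of joint pin_a between 0.0085 and 0.0165 m) or (y of pin_b_eye in the frame of housing between -0.07 and -0.01 m and value of joint pin_b between 0.0085 and 0.0165 m) or (y of pin_c_eye in the frame of housing between -0.07 and -0.01 m and value of joint pin_c above 0.042 m))), for 0.4 s.
At the end, for the whole second after the job is handed in: The guard is within 15 mm of its right-hand stop, the two retained pins are home (within 2 mm), the one that let go stands out at least 42 mm, and all are at rest (value of joint guard above 0.225 m and value of joint each of pin_a, pin_b below 0.002 m and value of joint pin_c above 0.042 m and velocity of joint each of pin_a, pin_b, pin_c below 0.01 m/s); the robot touches nothing.
It fails at once if a retained pin is pulled with more than 18 N (drawn past 18 mm) (value of joint any of pin_a, pin_b above 0.018 m).
It fails at once if anything else on the bench is moved more than 30 mm (distance of any of foam_slip, vial, alcohol, driver, spanner, dish, spare_plate from where it was at the start of the episode above 0.03 m).
It also fails if it takes over 61 s, if anything falls off the work surface, if the arm or the gripper's body presses on something with over 40 N, if the wrist force passes 120 N, or if a joint passes its speed limit or range.

## Robot

A 6-joint arm with a two-finger parallel gripper is mounted at the origin on the work surface. World frame = base frame: x ahead of the robot, y to its left, z up, the work surface at z = 0. Lengths are in m, angles in rad, forces in N, time in s.
With the tool pointing down it reaches from about 0.35 to 0.775 m from the base axis. Payload 7.3 kg.
Tool frame: the origin (TCP) lies at the very end of the fingers, on their centre line; the grasp point (between the pads) lies 19 mm behind it (pinch_z is the distance from the TCP to the grasp point, in m); z points along the fingers, y is the line along which they close (so a half turn about z gives the same grasp; the last joint's range is limited). The gripper opens to 92 mm and grips with 3 to 60 N. Pads are 19 mm wide; open, the fingers measure 130 mm over their backs; the gripper's body (75 mm by 190 mm) begins 47 mm behind the grasp point.
Start: joints at [1.055, 0.342, 1.524, -0, 1.275, -0.146], TCP at [0.19, 0.49, 0.227] pointing down, gripper open.
Joint ranges: [-2.53, 2.53], [-0.77, 2.02], [0.04, 2.7], [-1, 4.14], [0.28, 2.66], [-3.11, 3.11]. Speed limits (rad/s): [2.57, 2.57, 3.14, 3.14, 3.14, 3.14].

## Interface

Orientations are given as [roll, pitch, yaw] about the fixed x, y, z axes, in that order (R = Rz(yaw) Ry(pitch) Rx(roll)).
In Python, from cell import * gives the robot as it stands.
- The arm moves only by the tool arm_command, never from a script. Its arguments are lists of equal length, an entry for each row: "fingers": the gripper command: -1 is fully open, 1 is shut, values between are in proportion; "travel": the shift along the tool's x, y, z in m, a list of three; "dr": the turn, a rotation vector about the tool's x, y, z in degrees, a list of three. In form: {"fingers": [fingers, ...], "travel": [[x, y, z], ...], "dr": [[wx, wy, wz], ...]}. A call has 1 to 8 rows; each row is the pose to reach, as a shift and turn from the pose commanded when the call began, along the tool's axes at that moment; what a row does not reach only later rows make up. A row lasts 1/12 s, in which the tool goes at most 41.7 mm and 7.16 degrees, less where a joint would pass 70% of its speed; a pose out of reach is approached as far as the arm can. A call with a gripper value outside its range is refused whole. The fingers move at their own pace and stop on an object; "squeeze" is the grip in N (left out, the last holds). Time passes only in rows, so rows that repeat a pose let the fingers close. It gives the time, the measured TCP pose, the force, the opening and the grip force at its end, in the units of the state.
- observe(): the state, without advancing time (a new reading comes with each control period).
- read_camera(name): name is "scene" or "top"; returns a dict with "color" (420x560x3 uint8, blue, green, red), "z_map" (420x560 float32, m along the optical axis (not along the pixel's ray), 0 where there is no reading), "fx", "fy", "cx", "cy" (pixels), "k1" (the pictures are not rectified: a ray, as slopes to the right and down, at radius r is drawn at 1 + k1 r^2 times it, then the intrinsics apply), "R" (3x3) and "t" (3): a world point X has camera coordinates R X + t. Camera axes: x right, y down, z forward; pixel columns grow to the right and rows downward; lengths in m; the calibration is good to about 2 mm. A picture is of the moment at which its call begins.
- hand_in(): hands the job in; it is judged then, once.
The state is a dict: "time": time; "qpos": joint angles; "qvel": joint speeds; "joint_efforts": joint torques, N m; "tool_pos": TCP position; "tool_rot": TCP orientation; "contact_force": force on the tool from outside, world axes, zero at the start; "torque": the same for the moment, N m; "opening": finger opening in m; "grip_force": force on a finger pad.
Only numpy, scipy, OpenCV 4.12 (cv2) and the standard library are available. Lean on these libraries where they do the work, as an engineer would, in place of code of your own. Each camera call takes 0.05 s, during which the arm holds its last target. There are 200 camera calls.

## Working session

There is one attempt and no reset: what is moved stays moved. The work goes in short steps, Python scripts to look and compute and a tool call to move; the robot and the scene stay as the last step left them, time stands still between calls to the robot, and variables do not carry over. Pictures are saved under pics/ and viewed, at most 10 in all, crops included, and the job is handed in when it is done.

Besides the shell and the picture viewer there is one more tool, called after "Call:" as name(argument=value, ...), one argument or row to a line, values as JSON. arm_command: Moves the arm, as the interface text tells. Its arguments: {"type":"object","properties":{"fingers":{"type":"array","items":{"type":"number"}},"travel":{"type":"array","items":{"type":"array","items":{"type":"number"}}},"dr":{"type":"array","items":{"type":"array","items":{"type":"number"}}},"squeeze":{"type":"number"}},"required":["fingers","travel","dr"]}

```bash
mkdir -p pics; cat > h.py <<'E'
from cell import *
import numpy as np, cv2
def cam(n):
    c=read_camera(n); return c
def K(c): return np.array([[c['fx'],0,c['cx']],[0,c['fy'],c['cy']],[0,0,1.]])
def ray(c,uv):
    p=cv2.undistortPoints(np.array(uv,float).reshape(-1,1,2),K(c),np.array([c['k1'],0,0,0.])).reshape(-1,2)
    d=np.c_[p,np.ones(len(p))]@c['R']; return -c['R'].T@c['t'],d,p
def plane(c,uv,z):
    o,d,_=ray(c,uv); return o+d*((z-o[2])/d[:,2])[:,None]
def depth(c):
    h,w=c['z_map'].shape; v,u=np.mgrid[:h,:w]
    o,d,_=ray(c,np.c_[u.ravel(),v.ravel()]); return (o+d*c['z_map'].reshape(-1,1)).reshape(h,w,3)
def proj(c,X):
    r,_=cv2.Rodrigues(c['R']); return cv2.projectPoints(np.array(X,float).reshape(-1,1,3),r,np.array(c['t'],float),K(c),np.array([c['k1'],0,0,0.]))[0].reshape(-1,2)
E
python3 - <<'E'
from h import *
for n in("top","scene"):
    c=cam(n); cv2.imwrite(f'pics/{n}0.png',c['color']); np.save(f'{n}0.npy',c,allow_pickle=True)
    print(n,-c['R'].T@c['t'],(c['z_map']>0).mean())
s=observe(); print(s)
E
```

```text
top [ 0.41796307 -0.02359791  1.2116514 ] 0.996062925170068
scene [1.06864454 0.29789888 1.12390674] 0.9961181972789116
{'time': 0.1, 'qpos': array([ 1.05503206e+00,  3.42674469e-01,  1.52490406e+00, -2.71315868e-05,
        1.27537748e+00, -1.45958713e-01]), 'qvel': array([ 0.00188947, -0.00189333, -0.00282756,  0.00208696, -0.00047351,
        0.00081515]), 'joint_efforts': array([ 1.85147575e-03, -4.32005632e+01, -2.44695085e+01,  7.20388046e-02,
        5.26151061e-02, -2.58874769e-05]), 'tool_pos': array([0.1895456 , 0.48921447, 0.22610942]), 'tool_rot': array([-3.14024003e+00, -1.72617323e-04,  2.77179490e+00]), 'contact_force': array([-0.78058002,  0.41051674, -0.43984382]), 'torque': array([ 0.02915283,  0.00774422, -0.00326955]), 'grip_force': 0.0, 'opening': 0.09201540359325457}
```

View pics/top0.png

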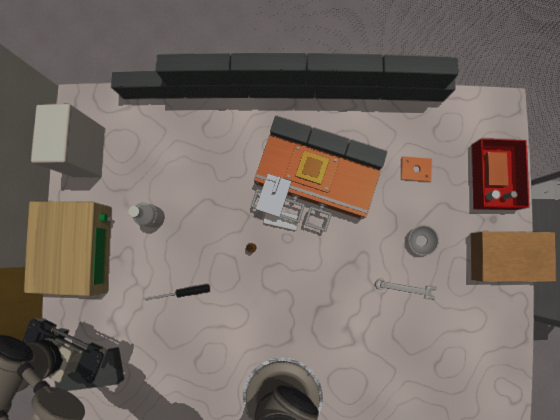

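View pics/scene0.png

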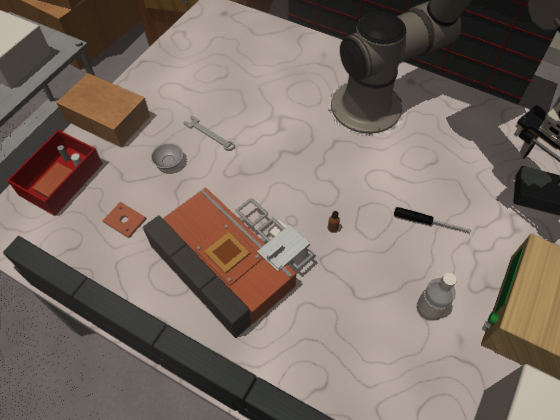

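The top picture shows the copper housing around (320,170), turned so that its front faces down and to the left. The guard plate is at (273,195), the rightmost bail at (316,220), and the vial at (250,248). Next I'll fit the housing pose.

```bash
python3 - <<'E'
from h import *
c=np.load('top0.npy',allow_pickle=True).item()
P=depth(c); hsv=cv2.cvtColor(c['color'],cv2.COLOR_BGR2HSV)
m=(hsv[...,0]<14)&(hsv[...,1]>120)&(abs(P[...,2]-.075)<.006)
m[:,:240]=0;m[:,395:]=0
n,l,st,ce=cv2.connectedComponentsWithStats(m.astype(np.uint8)); k=1+st[1:,4].argmax(); print(st[k],P[l==k][:,2].mean())
v,u=np.nonzero(m); X=plane(c,np.c_[u,v],.075)[:,:2]
print(cv2.minAreaRect(X.astype(np.float32)*1000))
dk=(abs(P[...,2]-.100)<.006)&(P[...,0]>.4)&(P[...,0]<.85); dk[:,:240]=0; dk[:,400:]=0
v2,u2=np.nonzero(dk); r=cv2.minAreaRect((plane(c,np.c_[u2,v2],.1)[:,:2]*1000).astype(np.float32)); print('lead',r)
# guard
g=(hsv[...,1]<60)&(abs(P[...,2]-.081)<.006); g[:,:240]=0;g[:,330:]=0
v3,u3=np.nonzero(g); print('guard n',len(v3),cv2.minAreaRect((plane(c,np.c_[u3,v3],.081)[:,:2]*1000).astype(np.float32)))
big=cv2.resize(c['color'][110:260,230:400],None,fx=4.5,fy=4,interpolation=cv2.INTER_CUBIC); cv2.imwrite('pics/crop.png',big)
for nm,(a,b) in dict(vial=(250,248),alc=(137,212)).items():
    print(nm,P[b-3:b+4,a-3:a+4].reshape(-1,3).max(0),P[b,a])
E
```

```text
[ 257  135  123   75 3704] 0.07455569808740785
((639.7874145507812, -86.29505920410156), (326.9248962402344, 141.11947631835938), 72.74237823486328)
lead ((703.338623046875, -117.42604064941406), (214.0206298828125, 318.91668701171875), 4.055447101593018)
guard n 1275 ((463.3416442871094, -22.254684448242188), (889.9962158203125, 254.64276123046875), 4.217421054840088)
vial [0.4414023  0.10760936 0.07780629] [0.43251291 0.09634989 0.06785145]
alc [0.52777116 0.39351809 1.2116514 ] [0.51775851 0.38322324 0.17229679]
```

View pics/crop.png

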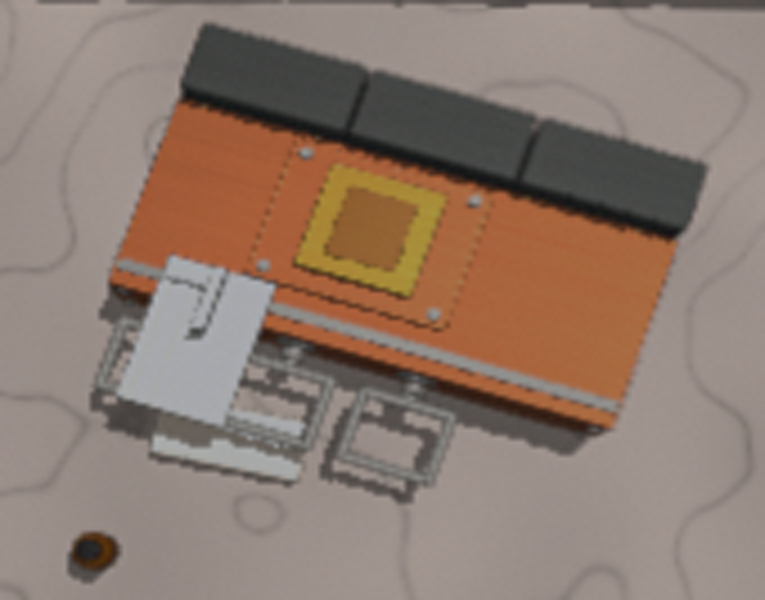

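The crop shows the guard between the left and middle pins, with its tab near (207,300). The right bail is at (400,437) and the foam slip is under the middle. The roof rectangle measures 327x141 mm against a true 330x140, giving yaw of about -17.3°. I'll project the model points into both views to check it.

```bash
cat >> h.py <<'E'
yaw=np.radians(-17.26); O=np.array([.6398,-.0863])
def W(x,y,z):
    x,y,z=np.broadcast_arrays(x,y,z); return np.stack([O[0]+np.cos(yaw)*x-np.sin(yaw)*y,O[1]+np.sin(yaw)*x+np.cos(yaw)*y,z+0.],-1)
def H(P):
    d=np.asarray(P)[...,:2]-O; return np.stack([d[...,0]*np.cos(yaw)+d[...,1]*np.sin(yaw),-d[...,0]*np.sin(yaw)+d[...,1]*np.cos(yaw)],-1)
E
python3 - <<'E'
from h import *
o=[]
for n,y0,x0 in(("top",110,230),("scene",180,140)):
    c=np.load(n+'0.npy',allow_pickle=True).item(); im=c['color']
    f=4 if n=='top' else 3.5
    hh,ww=(150,170) if n=='top' else (155,190)
    big=cv2.resize(im[y0:y0+hh,x0:x0+ww],None,fx=f,fy=f,interpolation=cv2.INTER_CUBIC)
    def dr(X,col):
        q=(((proj(c,X)-[x0,y0])+.5)*f).astype(int); cv2.polylines(big,[q.reshape(-1,1,2)],True,col,1)
    dr(W(np.array([-.07,-.07,.07,.07]),np.array([-.165,.165,.165,-.165]),.075),(255,0,0))
    for y in(.12,.04,-.04): dr(W(-.114+np.array([-.024,-.024,.024,.024]),y+np.array([-.029,.029,.029,-.029]),.05),(0,255,0))
    o.append(big)
    P=depth(c); hsv=cv2.cvtColor(im,cv2.COLOR_BGR2HSV)
    h=H(P); g=(hsv[...,1]<70)&(hsv[...,2]>120)&(abs(P[...,2]-.081)<.008)&(h[...,0]<-.06)&(h[...,0]>-.16)&(abs(h[...,1])<.17)
    v,u=np.nonzero(g); q=H(plane(c,np.c_[u,v],.081)); print(n,'guard',len(v),np.percentile(q,[2,98],0)*1000)
    r=cv2.minAreaRect((q*1000).astype(np.float32)); print(r)
    t=(P[...,2]>.088)&(P[...,2]<.112)&(h[...,0]<-.035)&(h[...,0]>-.13)&(abs(h[...,1])<.17)
    print('tab',t.sum(),np.median(h[t],0),np.percentile(h[t],[5,95],0))
b=o[1]; s=np.zeros((600,680,3),np.uint8)
cv2.imwrite('pics/ov1.png',o[0]); cv2.imwrite('pics/ov2.png',o[1])
c=np.load('top0.npy',allow_pickle=True).item();P=depth(c);h=H(P)
m=(P[...,2]>.03)&(h[...,0]<-.17)&(h[...,0]>-.3)&(abs(h[...,1])<.15); print('vial H',np.median(h[m],0),P[m].mean(0),m.sum())
E
```

```text
top guard 714 [[-142.97299992   64.64796436]
 [ -62.38109639  131.41394796]]
((-102.16087341308594, 97.86408996582031), (69.58728790283203, 83.54603576660156), 89.7695541381836)
tab 52 [-0.06584803  0.09718829] [[-0.08537708  0.09411366]
 [-0.04561435  0.10139778]]
scene guard 877 [[-144.59112909   30.76169053]
 [ -59.25503807  132.09204492]]
((-101.65016174316406, -0.05450439453125), (88.08415222167969, 321.2828369140625), 0.34950608015060425)
tab 125 [-0.06241298  0.10126327] [[-0.08725477  0.09527862]
 [-0.0445415   0.12144668]]
vial H [-0.23045143 -0.00594235] [ 0.41924227 -0.0142454   1.12173048] 1004
```

View pics/ov1.png

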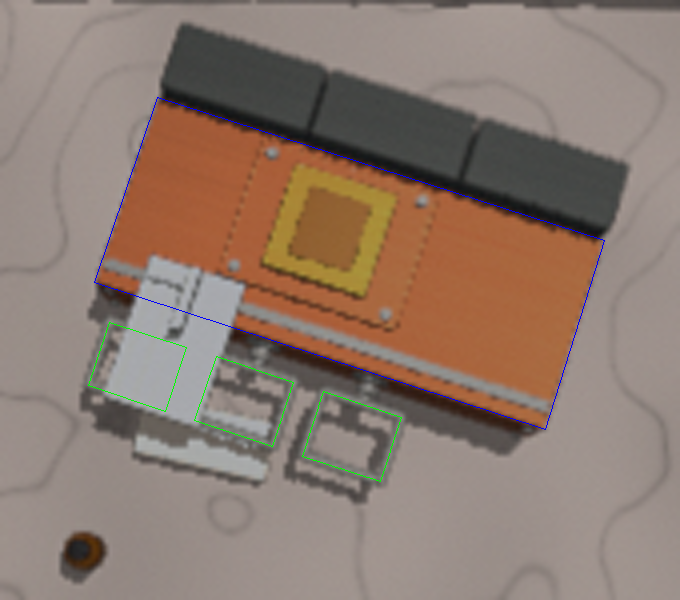

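View pics/ov2.png

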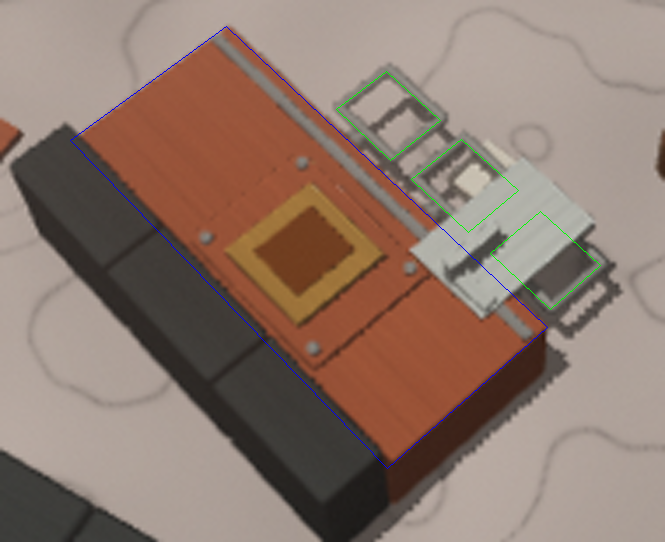

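The overlays agree in both views: the roof, bails and right bail all line up. The guard is at y≈+98 mm and its tab at x=-65.5 mm, as specified. The vial is at about housing (-252, +113) mm. My plan is to keep the gripper shut with its closing line along housing y, push the tab with it, then hook each bail from inside.

```bash
cat >> h.py <<'E'
from scipy.spatial.transform import Rotation as R
def to(x,y,z):
    s=observe(); r=R.from_euler('xyz',s['tool_rot']); d=r.inv().apply(W(x,y,z)-s['tool_pos'])
    want=R.from_euler('xyz',[np.pi,0,yaw+np.pi]); print('t',round(s['time'],2),'at H',H(s['tool_pos']).round(4),s['tool_pos'][2].round(4),'shift mm',(d*1000).round(1),'rot',np.degrees((r.inv()*want).as_rotvec()).round(2),'F_H',R.from_euler('z',-yaw).apply(s['contact_force']).round(1),'op',round(s['opening'],4))
E
python3 -c "
from h import *
to(-.065,.145,.2)"
```

```text
t 0.1 at H [-0.6007  0.416 ] 0.2261 shift mm [-553.  -233.6   26.3] rot [-0.08 -0.01 -3.93] F_H [-0.9  0.2 -0.4] op 0.092
```

Call:
arm_command(
  fingers=[1,1,1,1,1,1,1,1],
  squeeze=10,
  travel=[
    [-0.03,-0.012,0],
    [-0.065,-0.028,0],
    [-0.1,-0.042,0],
    [-0.135,-0.057,0],
    [-0.17,-0.072,0],
    [-0.205,-0.087,0],
    [-0.24,-0.101,0],
    [-0.275,-0.116,0],
  ],
  dr=[
    [0,0,-0.5],
    [0,0,-1],
    [0,0,-1.5],
    [0,0,-2],
    [0,0,-2.5],
    [0,0,-3],
    [0,0,-3.5],
    [0,0,-3.9],
  ],
)

```text
time: 0.77
tool_pos: [0.4051, 0.2804, 0.2265]
tool_rot: [-3.141, -0.0, 2.84]
contact_force: [0.9, 0.5, -0.5]
opening: 0.0431
grip_force: 0.0
```

```bash
python3 -c "
from h import *
to(-.065,.145,.15)"
```

```text
t 0.77 at H [-0.3329  0.2806] 0.2265 shift mm [-268.  -135.6   76.4] rot [-0.01 -0.02 -0.  ] F_H [ 0.7  0.8 -0.5] op 0.0431
```

Call:
arm_command(
  fingers=[1,1,1,1,1,1,1,1],
  travel=[
    [-0.03,-0.015,0],
    [-0.07,-0.035,0],
    [-0.11,-0.055,0.01],
    [-0.15,-0.075,0.02],
    [-0.19,-0.095,0.03],
    [-0.23,-0.115,0.05],
    [-0.26,-0.133,0.065],
    [-0.26,-0.133,0.065],
  ],
  dr=[
    [0,0,0],
    [0,0,0],
    [0,0,0],
    [0,0,0],
    [0,0,0],
    [0,0,0],
    [0,0,0],
    [0,0,0],
  ],
)

```text
time: 1.43
tool_pos: [0.6145, 0.0739, 0.1588]
tool_rot: [-3.14, -0.002, 2.837]
contact_force: [-1.6, 0.0, -0.2]
opening: 0.0004
grip_force: 0.0
```

Call:
arm_command(
  fingers=[1,1,1],
  travel=[
    [0,0,0],
    [0,0,0],
    [0,0,0],
  ],
  dr=[
    [0,0,0],
    [0,0,0],
    [0,0,0],
  ],
)

```text
time: 1.68
tool_pos: [0.6123, 0.0787, 0.162]
tool_rot: [3.141, -0.001, 2.84]
contact_force: [-0.4, -0.4, 0.0]
opening: 0.0002
grip_force: 0.0
```

```bash
python3 -c "
from h import *
to(-.065,.14,.088)"
```

```text
t 1.68 at H [-0.0752  0.1494] 0.162 shift mm [-10.3  -9.4  73.9] rot [ 0.02 -0.04  0.  ] F_H [-0.2 -0.5  0. ] op 0.0002
```

Call:
arm_command(
  fingers=[1,1,1,1,1,1],
  travel=[
    [-0.004,0,0.015],
    [-0.01,-0.005,0.035],
    [-0.01,-0.01,0.055],
    [-0.01,-0.01,0.067],
    [-0.01,-0.01,0.074],
    [-0.01,-0.01,0.074],
  ],
  dr=[
    [0,0,0],
    [0,0,0],
    [0,0,0],
    [0,0,0],
    [0,0,0],
    [0,0,0],
  ],
)

```text
time: 2.18
tool_pos: [0.6184, 0.0666, 0.0871]
tool_rot: [-3.141, -0.002, 2.841]
contact_force: [-0.1, -0.6, 0.6]
opening: 0.0008
grip_force: 0.0
```

```bash
python3 -c "
from h import *
to(-.065,-.095,.088)"
```

```text
t 2.18 at H [-0.0658  0.1397] 0.0871 shift mm [  -0.6 -234.7   -0.8] rot [-0.01 -0.1   0.07] F_H [ 0.1 -0.6  0.6] op 0.0008
```

Call:
arm_command(
  fingers=[1,1,1,1,1,1,1,1],
  travel=[
    [0,-0.006,0],
    [0,-0.014,0],
    [0,-0.022,0],
    [0,-0.032,0],
    [0,-0.044,0],
    [0,-0.056,0],
    [0,-0.068,0],
    [0,-0.08,0],
  ],
  dr=[
    [0,0,0],
    [0,0,0],
    [0,0,0],
    [0,0,0],
    [0,0,0],
    [0,0,0],
    [0,0,0],
    [0,0,0],
  ],
)

```text
time: 2.85
tool_pos: [0.5955, -0.0126, 0.088]
tool_rot: [3.141, 0.001, 2.839]
contact_force: [1.3, 1.9, 1.4]
opening: 0.0007
grip_force: 1.0
```

Call:
arm_command(
  fingers=[1,1,1,1,1,1,1,1],
  travel=[
    [0,-0.012,0],
    [0,-0.024,0],
    [0,-0.036,0],
    [0,-0.048,0],
    [0,-0.06,0],
    [0,-0.072,0],
    [0,-0.084,0],
    [0,-0.096,0],
  ],
  dr=[
    [0,0,0],
    [0,0,0],
    [0,0,0],
    [0,0,0],
    [0,0,0],
    [0,0,0],
    [0,0,0],
    [0,0,0],
  ],
)

```text
time: 3.52
tool_pos: [0.5668, -0.1039, 0.0877]
tool_rot: [3.141, -0.0, 2.84]
contact_force: [1.7, 1.7, 1.9]
opening: 0.0005
grip_force: 1.0
```

```bash
python3 -c "
from h import *
to(-.065,-.095,.088)"
```

```text
t 3.52 at H [-0.0645 -0.0385] 0.0877 shift mm [  0.5 -56.5  -0.3] rot [ 0.01 -0.01 -0.03] F_H [1.2 2.1 1.9] op 0.0005
```

Call:
arm_command(
  fingers=[1,1,1,1,1,1,1,1],
  travel=[
    [0,-0.01,0],
    [0,-0.02,0],
    [0,-0.03,0],
    [0,-0.039,0],
    [0,-0.047,0],
    [0,-0.053,0],
    [0,-0.058,0],
    [0,-0.058,0],
  ],
  dr=[
    [0,0,0],
    [0,0,0],
    [0,0,0],
    [0,0,0],
    [0,0,0],
    [0,0,0],
    [0,0,0],
    [0,0,0],
  ],
)

```text
time: 4.18
tool_pos: [0.5496, -0.1592, 0.0876]
tool_rot: [-3.141, -0.0, 2.839]
contact_force: [-0.7, 0.6, -0.8]
opening: 0.0002
grip_force: 0.0
```

```bash
python3 - <<'E'
from h import *
to(-.065,-.095,.088)
for n in("top","scene"):
    c=cam(n);P=depth(c);h=H(P);hsv=cv2.cvtColor(c['color'],cv2.COLOR_BGR2HSV)
    g=(hsv[...,1]<70)&(hsv[...,2]>120)&(abs(P[...,2]-.081)<.006)&(h[...,0]<-.085)&(h[...,0]>-.15)&(abs(h[...,1])<.17)
    v,u=np.nonzero(g); q=H(plane(c,np.c_[u,v],.081)); print(n,len(v),np.percentile(q,[2,50,98],0)*1000)
    b=c['color']; b=b[100:280,220:420] if n=='top' else b[150:350,120:360]
    cv2.imwrite(f'pics/{n}1.png',cv2.resize(b,None,fx=3,fy=3,interpolation=cv2.INTER_CUBIC))
E
```

```text
t 4.18 at H [-0.0645 -0.0964] 0.0876 shift mm [ 0.5  1.4 -0.4] rot [-0.02 -0.02 -0.07] F_H [-0.8  0.4 -0.8] op 0.0002Traceback (most recent call last):
  File "<stdin>", line 6, in <module>
  File "h.py", line 10, in plane
    o,d,_=ray(c,uv); return o+d*((z-o[2])/d[:,2])[:,None]
          ~~~^^^^^^
  File "h.py", line 7, in ray
    p=cv2.undistortPoints(np.array(uv,float).reshape(-1,1,2),K(c),np.array([c['k1'],0,0,0.])).reshape(-1,2)
      ~~~~~~~~~~~~~~~~~~~^^^^^^^^^^^^^^^^^^^^^^^^^^^^^^^^^^^^^^^^^^^^^^^^^^^^^^^^^^^^^^^^^^^^
cv2.error: OpenCV(4.12.0) /io/opencv/modules/calib3d/src/undistort.dispatch.cpp:347: error: (-215:Assertion failed) CV_IS_MAT(_src) && CV_IS_MAT(_dst) && (_src->rows == 1 || _src->cols == 1) && (_dst->rows == 1 || _dst->cols == 1) && _src->cols + _src->rows - 1 == _dst->rows + _dst->cols - 1 && (CV_MAT_TYPE(_src->type) == CV_32FC2 || CV_MAT_TYPE(_src->type) == CV_64FC2) && (CV_MAT_TYPE(_dst->type) == CV_32FC2 || CV_MAT_TYPE(_dst->type) == CV_64FC2) in function 'cvUndistortPointsInternal'
```

The top view is blocked by the arm. I'll lift off towards the left pin and check the guard from there.

Call:
arm_command(
  fingers=[1,1,1,1,1,1,1,1],
  travel=[
    [0,0.006,-0.005],
    [0.003,0.02,-0.03],
    [0.01,0.045,-0.05],
    [0.02,0.075,-0.06],
    [0.035,0.11,-0.06],
    [0.05,0.145,-0.06],
    [0.056,0.18,-0.06],
    [0.056,0.2,-0.06],
  ],
  dr=[
    [0,0,0],
    [0,0,0],
    [0,0,0],
    [0,0,0],
    [0,0,0],
    [0,0,0],
    [0,0,0],
    [0,0,0],
  ],
)

```text
time: 4.9
tool_pos: [0.5551, 0.0538, 0.1484]
tool_rot: [3.141, -0.0, 2.843]
contact_force: [0.2, -0.3, 0.6]
opening: 0.0005
grip_force: 0.0
```

Call:
arm_command(
  fingers=[1,1,1],
  travel=[
    [0,0.016,0],
    [0,0.016,0],
    [0,0.016,0],
  ],
  dr=[
    [0,0,0],
    [0,0,0],
    [0,0,0],
  ],
)

```text
time: 5.15
tool_pos: [0.5606, 0.0658, 0.1478]
tool_rot: [-3.141, -0.0, 2.842]
contact_force: [0.1, 0.3, 0.4]
opening: 0.0003
grip_force: 0.0
```

```bash
python3 - <<'E'
from h import *
to(-.121,.12,.040)
for n in("top","scene"):
    c=cam(n);P=depth(c);h=H(P);hsv=cv2.cvtColor(c['color'],cv2.COLOR_BGR2HSV)
    g=(hsv[...,1]<70)&(abs(P[...,2]-.081)<.006)&(h[...,0]<-.085)&(h[...,0]>-.15)&(abs(h[...,1])<.17)
    v,u=np.nonzero(g)
    if len(v): q=H(plane(c,np.c_[u,v],.081)); print(n,len(v),np.percentile(q,[2,50,98],0)*1000)
    b=c['color']; b=b[100:280,220:420] if n=='top' else b[150:350,120:360]
    cv2.imwrite(f'pics/{n}1.png',cv2.resize(b,None,fx=3,fy=3,interpolation=cv2.INTER_CUBIC))
E
```

```text
t 5.15 at H [-0.1208  0.1217] 0.1478 shift mm [  0.2  -1.7 107.8] rot [-0.01 -0.    0.12] F_H [0.  0.3 0.4] op 0.0003
top 548 [[-143.91722401 -151.4731003 ]
 [-115.09965696 -117.84052339]
 [ -86.35531531  -83.99576912]]
scene 543 [[-145.72276173 -150.78536239]
 [-117.36598949 -114.63721378]
 [ -86.505963    -82.66787695]]
```

View pics/scene1.png

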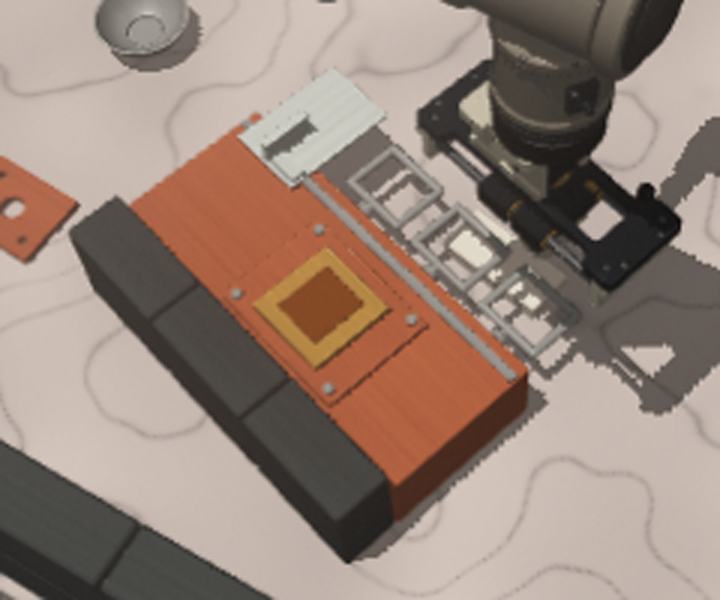

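The guard is at y≈-118 mm, within 2 mm of its stop, and all three bails are clear and home. Next I'll lower into the left bail.

Call:
arm_command(
  fingers=[1,1,1,1,1,1,1,1],
  travel=[
    [0,-0.002,0.02],
    [0,-0.002,0.04],
    [0,-0.002,0.06],
    [0,-0.002,0.075],
    [0,-0.002,0.085],
    [0,-0.002,0.095],
    [0,-0.002,0.105],
    [0,-0.002,0.108],
  ],
  dr=[
    [0,0,0],
    [0,0,0],
    [0,0,0],
    [0,0,0],
    [0,0,0],
    [0,0,0],
    [0,0,0],
    [0,0,0],
  ],
)

```text
time: 5.92
tool_pos: [0.5596, 0.0624, 0.0385]
tool_rot: [-3.141, -0.001, 2.839]
contact_force: [0.2, -0.5, -1.0]
opening: 0.0003
grip_force: 0.0
```

Call:
arm_command(
  fingers=[1,1,1],
  travel=[
    [0.001,0,0],
    [0.002,0,0],
    [0.002,0,0],
  ],
  dr=[
    [0,0,0],
    [0,0,0],
    [0,0,0],
  ],
)

```text
time: 6.17
tool_pos: [0.5585, 0.0634, 0.0404]
tool_rot: [3.141, 0.001, 2.84]
contact_force: [-0.4, -0.2, 0.3]
opening: 0.0004
grip_force: 0.0
```

```bash
python3 -c "
from h import *
to(-.1245,.12,.040)"
```

```text
t 6.17 at H [-0.1221  0.1189] 0.0404 shift mm [2.4 1.1 0.4] rot [ 0.02  0.06 -0.02] F_H [-0.3 -0.3  0.3] op 0.0004
```

Call:
arm_command(
  fingers=[1,1,1,1,1,1],
  travel=[
    [0.001,0.001,0],
    [0.0025,0.001,0],
    [0.004,0.001,0],
    [0.006,0.001,0],
    [0.008,0.001,0],
    [0.008,0.001,0],
  ],
  dr=[
    [0,0,0],
    [0,0,0],
    [0,0,0],
    [0,0,0],
    [0,0,0],
    [0,0,0],
  ],
)

```text
time: 6.67
tool_pos: [0.5523, 0.0666, 0.0405]
tool_rot: [3.141, 0.004, 2.84]
contact_force: [5.6, -1.3, 1.0]
opening: 0.0002
grip_force: 3.0
```

```bash
python3 -c "
from h import *
to(-.1365,.12,.040)"
```

```text
t 6.67 at H [-0.129  0.12 ] 0.0405 shift mm [ 7.5 -0.   0.4] rot [ 0.05  0.22 -0.02] F_H [5.7 0.4 1. ] op 0.0002
```

Call:
arm_command(
  fingers=[1,1,1,1],
  travel=[
    [0.002,0,0],
    [0.004,0,0],
    [0.006,0,0],
    [0.006,0,0],
  ],
  dr=[
    [0,0,0],
    [0,0,0],
    [0,0,0],
    [0,0,0],
  ],
)

```text
time: 7.0
tool_pos: [0.548, 0.0679, 0.0406]
tool_rot: [3.14, 0.007, 2.84]
contact_force: [9.0, -4.3, -2.6]
opening: 0.0006
grip_force: 5.2
```

```bash
python3 -c "
from h import *
to(-.1365,.12,.040)"
```

```text
t 7.0 at H [-0.1334  0.12  ] 0.0406 shift mm [3.1 0.  0.6] rot [ 0.08  0.4  -0.03] F_H [ 9.9 -1.4 -2.6] op 0.0006
```

It's retained: 9.9 N at about 10 mm. I'll go 2 mm further and hold for a second.

Call:
arm_command(
  fingers=[1,1,1,1,1,1,1,1],
  travel=[
    [0.001,0,0],
    [0.0025,0,0],
    [0.0025,0,0],
    [0.0025,0,0],
    [0.0025,0,0],
    [0.0025,0,0],
    [0.0025,0,0],
    [0.0025,0,0],
  ],
  dr=[
    [0,0,0],
    [0,0,0],
    [0,0,0],
    [0,0,0],
    [0,0,0],
    [0,0,0],
    [0,0,0],
    [0,0,0],
  ],
)

```text
time: 7.67
tool_pos: [0.5465, 0.0684, 0.0407]
tool_rot: [3.14, 0.008, 2.84]
contact_force: [11.1, -4.0, -3.0]
opening: 0.0006
grip_force: 6.0
```

Call:
arm_command(
  fingers=[1,1,1,1,1,1],
  travel=[
    [0,0,0],
    [0,0,0],
    [0,0,0],
    [0,0,0],
    [0,0,0],
    [0,0,0],
  ],
  dr=[
    [0,0,0],
    [0,0,0],
    [0,0,0],
    [0,0,0],
    [0,0,0],
    [0,0,0],
  ],
)

```text
time: 8.17
tool_pos: [0.5465, 0.0684, 0.0407]
tool_rot: [3.14, 0.008, 2.84]
contact_force: [11.8, -4.4, -2.9]
opening: 0.0002
grip_force: 6.0
```

```bash
python3 -c "
from h import *
to(-.121,.12,.040)"
```

```text
t 8.17 at H [-0.135  0.12 ] 0.0407 shift mm [-14.   -0.    0.8] rot [ 0.09  0.48 -0.04] F_H [12.6 -0.7 -2.9] op 0.0002
```

Held at 12 N for over a second. Now I'll ease it home, lift, and move to the middle pin.

Call:
arm_command(
  fingers=[1,1,1,1,1,1,1,1],
  travel=[
    [-0.004,0,0],
    [-0.008,0,0],
    [-0.012,0,0],
    [-0.015,0,0],
    [-0.0175,0,0],
    [-0.0175,0,0],
    [-0.0175,0,-0.008],
    [-0.0175,0,-0.03],
  ],
  dr=[
    [0,0,0],
    [0,0,0],
    [0,0,0],
    [0,0,0],
    [0,0,0],
    [0,0,0],
    [0,0,0],
    [0,0,0],
  ],
)

```text
time: 8.83
tool_pos: [0.5567, 0.0642, 0.0675]
tool_rot: [-3.14, -0.007, 2.84]
contact_force: [-0.3, 0.8, 0.2]
opening: 0.0007
grip_force: 0.0
```

Call:
arm_command(
  fingers=[1,1,1,1,1,1,1,1],
  travel=[
    [0,0,-0.008],
    [0,-0.015,-0.008],
    [0,-0.035,-0.008],
    [0,-0.055,-0.008],
    [0,-0.072,-0.008],
    [0,-0.08,-0.008],
    [0,-0.08,-0.008],
    [0,-0.08,-0.008],
  ],
  dr=[
    [0,0,0],
    [0,0,0],
    [0,0,0],
    [0,0,0],
    [0,0,0],
    [0,0,0],
    [0,0,0],
    [0,0,0],
  ],
)

```text
time: 9.5
tool_pos: [0.5358, -0.0122, 0.078]
tool_rot: [3.141, 0.0, 2.839]
contact_force: [-0.1, 0.3, -0.6]
opening: 0.0004
grip_force: 0.0
```

```bash
python3 -c "
from h import *
to(-.121,.04,.040)"
```

```text
t 9.5 at H [-0.1213  0.0399] 0.078 shift mm [-0.3  0.1 38. ] rot [ 0.03  0.01 -0.08] F_H [-0.2  0.2 -0.6] op 0.0004
```

Call:
arm_command(
  fingers=[1,1,1,1,1,1,1,1],
  travel=[
    [0,0,0.01],
    [0,0,0.02],
    [0,0,0.03],
    [0,0,0.038],
    [0,0,0.038],
    [0.002,0,0.038],
    [0.004,0,0.038],
    [0.005,0,0.038],
  ],
  dr=[
    [0,0,0],
    [0,0,0],
    [0,0,0],
    [0,0,0],
    [0,0,0],
    [0,0,0],
    [0,0,0],
    [0,0,0],
  ],
)

```text
time: 10.17
tool_pos: [0.5316, -0.011, 0.0401]
tool_rot: [3.141, 0.002, 2.84]
contact_force: [3.1, -1.0, -2.3]
opening: 0.0006
grip_force: 1.5
```

Call:
arm_command(
  fingers=[1,1,1,1],
  travel=[
    [0.002,0,0],
    [0.004,0,0],
    [0.004,0,0],
    [0.004,0,0],
  ],
  dr=[
    [0,0,0],
    [0,0,0],
    [0,0,0],
    [0,0,0],
  ],
)

```text
time: 10.5
tool_pos: [0.5285, -0.01, 0.0403]
tool_rot: [3.141, 0.004, 2.84]
contact_force: [6.7, -1.0, -4.7]
opening: 0.0005
grip_force: 2.9
```

```bash
python3 -c "
from h import *
to(-.1365,.04,.040)"
```

```text
t 10.5 at H [-0.129   0.0398] 0.0403 shift mm [7.5 0.2 0.3] rot [ 0.03  0.21 -0.04] F_H [ 6.7  1.  -4.7] op 0.0005
```

The middle pin is springing too: about 6 N at the same position. I'll do the same pull here.

Call:
arm_command(
  fingers=[1,1,1,1,1,1],
  travel=[
    [0.002,0,0],
    [0.004,0,0],
    [0.006,0,0],
    [0.007,0,0],
    [0.008,0,0],
    [0.008,0,0],
  ],
  dr=[
    [0,0,0],
    [0,0,0],
    [0,0,0],
    [0,0,0],
    [0,0,0],
    [0,0,0],
  ],
)

```text
time: 11.0
tool_pos: [0.5228, -0.0082, 0.0405]
tool_rot: [3.141, 0.008, 2.84]
contact_force: [11.3, -3.1, -8.2]
opening: 0.0006
grip_force: 5.8
```

Call:
arm_command(
  fingers=[1,1,1,1,1,1,1,1],
  travel=[
    [0,0,0],
    [0,0,0],
    [0,0,0],
    [0,0,0],
    [0,0,0],
    [0,0,0],
    [0,0,0],
    [0,0,0],
  ],
  dr=[
    [0,0,0],
    [0,0,0],
    [0,0,0],
    [0,0,0],
    [0,0,0],
    [0,0,0],
    [0,0,0],
    [0,0,0],
  ],
)

```text
time: 11.67
tool_pos: [0.5229, -0.0083, 0.0405]
tool_rot: [3.141, 0.008, 2.84]
contact_force: [11.6, -2.4, -7.7]
opening: 0.0004
grip_force: 5.8
```

```bash
python3 -c "
from h import *
to(-.121,.04,.040)"
```

```text
t 11.67 at H [-0.1348  0.0398] 0.0405 shift mm [-13.8   0.2   0.6] rot [ 0.05  0.46 -0.05] F_H [11.8  1.1 -7.7] op 0.0004
```

Call:
arm_command(
  fingers=[1,1,1,1,1,1,1,1],
  travel=[
    [-0.004,0,0],
    [-0.008,0,0],
    [-0.012,0,0],
    [-0.015,0,0],
    [-0.0165,0,0],
    [-0.0165,0,0],
    [-0.0165,0,-0.008],
    [-0.0165,0,-0.035],
  ],
  dr=[
    [0,0,0],
    [0,0,0],
    [0,0,0],
    [0,0,0],
    [0,0,0],
    [0,0,0],
    [0,0,0],
    [0,0,0],
  ],
)

```text
time: 12.33
tool_pos: [0.5322, -0.0117, 0.0722]
tool_rot: [-3.141, -0.008, 2.84]
contact_force: [-0.8, -0.2, 0.0]
opening: 0.0004
grip_force: 0.0
```

Call:
arm_command(
  fingers=[1,1,1,1,1,1,1,1],
  travel=[
    [0,0,-0.003],
    [0,-0.015,-0.003],
    [0,-0.035,-0.003],
    [0,-0.055,-0.003],
    [0,-0.072,-0.003],
    [0,-0.08,-0.003],
    [0,-0.08,-0.003],
    [0,-0.08,-0.003],
  ],
  dr=[
    [0,0,0],
    [0,0,0],
    [0,0,0],
    [0,0,0],
    [0,0,0],
    [0,0,0],
    [0,0,0],
    [0,0,0],
  ],
)

```text
time: 13.0
tool_pos: [0.5114, -0.0884, 0.0779]
tool_rot: [3.141, -0.0, 2.839]
contact_force: [0.8, -0.6, 0.6]
opening: 0.0004
grip_force: 0.0
```

```bash
python3 -c "
from h import *
to(-.122,-.04,.043)"
```

```text
t 13.0 at H [-0.122  -0.0401] 0.0779 shift mm [-0.   0.1 34.9] rot [ 0.02 -0.   -0.08] F_H [ 1.  -0.4  0.6] op 0.0004
```

Call:
arm_command(
  fingers=[1,1,1,1,1,1,1,1],
  travel=[
    [0,0,0.01],
    [0,0,0.02],
    [0,0,0.028],
    [0,0,0.034],
    [0,0,0.034],
    [0.002,0,0.034],
    [0.004,0,0.034],
    [0.005,0,0.034],
  ],
  dr=[
    [0,0,0],
    [0,0,0],
    [0,0,0],
    [0,0,0],
    [0,0,0],
    [0,0,0],
    [0,0,0],
    [0,0,0],
  ],
)

```text
time: 13.67
tool_pos: [0.5073, -0.0872, 0.0441]
tool_rot: [3.141, 0.002, 2.84]
contact_force: [2.9, -1.0, -1.6]
opening: 0.0002
grip_force: 1.6
```

Call:
arm_command(
  fingers=[1,1,1,1],
  travel=[
    [0.002,0,0],
    [0.003,0,0],
    [0.003,0,0],
    [0.003,0,0],
  ],
  dr=[
    [0,0,0],
    [0,0,0],
    [0,0,0],
    [0,0,0],
  ],
)

```text
time: 14.0
tool_pos: [0.5038, -0.0862, 0.044]
tool_rot: [3.141, 0.0, 2.84]
contact_force: [2.6, 0.0, 0.8]
opening: 0.0002
grip_force: 1.1
```

```bash
python3 -c "
from h import *
to(-.1365,-.04,.044)"
```

```text
t 14.0 at H [-0.1299 -0.0403] 0.044 shift mm [6.6 0.2 0. ] rot [ 0.01  0.02 -0.03] F_H [2.5 0.8 0.8] op 0.0002
```

The force stays at about 2.5 N at 6 mm, so this is the pin that lets go. I'll draw it out towards the stop.

Call:
arm_command(
  fingers=[1,1,1,1,1,1,1,1],
  travel=[
    [0.003,0,0],
    [0.008,0,0],
    [0.014,0,0],
    [0.02,0,0],
    [0.026,0,0],
    [0.032,0,0],
    [0.037,0,0],
    [0.04,0,0],
  ],
  dr=[
    [0,0,0],
    [0,0,0],
    [0,0,0],
    [0,0,0],
    [0,0,0],
    [0,0,0],
    [0,0,0],
    [0,0,0],
  ],
)

```text
time: 14.67
tool_pos: [0.4648, -0.074, 0.0438]
tool_rot: [3.141, -0.0, 2.84]
contact_force: [3.9, 0.8, 3.1]
opening: 0.0004
grip_force: 1.7
```

Call:
arm_command(
  fingers=[1,1,1,1,1,1],
  travel=[
    [0.001,0,0],
    [0.002,0,0],
    [0.003,0,0],
    [0.004,0,0],
    [0.004,0,0],
    [0.004,0,0],
  ],
  dr=[
    [0,0,0],
    [0,0,0],
    [0,0,0],
    [0,0,0],
    [0,0,0],
    [0,0,0],
  ],
)

```text
time: 15.17
tool_pos: [0.4625, -0.0734, 0.0438]
tool_rot: [3.141, 0.001, 2.84]
contact_force: [5.1, -0.7, 1.2]
opening: 0.0001
grip_force: 2.5
```

```bash
python3 -c "
from h import *
to(-.1735,-.04,.044)"
```

```text
t 15.17 at H [-0.1732 -0.0403] 0.0438 shift mm [ 0.3  0.3 -0.2] rot [ 0.01  0.08 -0.03] F_H [5.1 0.9 1.2] op 0.0001
```

It's at the stop: drawn about 50 mm with the force rising. I'll back off inside the window, lift clear and check.

Call:
arm_command(
  fingers=[1,1,1,1,1,1,1,1],
  travel=[
    [-0.003,0,0],
    [-0.007,0,0],
    [-0.008,0,0],
    [-0.008,0,-0.01],
    [-0.008,0,-0.03],
    [-0.008,0,-0.06],
    [-0.008,0,-0.09],
    [-0.008,0,-0.12],
  ],
  dr=[
    [0,0,0],
    [0,0,0],
    [0,0,0],
    [0,0,0],
    [0,0,0],
    [0,0,0],
    [0,0,0],
    [0,0,0],
  ],
)

```text
time: 15.83
tool_pos: [0.4684, -0.0753, 0.1644]
tool_rot: [-3.142, -0.003, 2.84]
contact_force: [0.9, 0.3, 0.0]
opening: 0.0004
grip_force: 0.0
```

Call:
arm_command(
  fingers=[1,1,1,1,1,1,1,1],
  travel=[
    [0.02,0,-0.02],
    [0.045,0,-0.03],
    [0.07,0,-0.04],
    [0.095,0,-0.05],
    [0.11,0,-0.06],
    [0.115,0,-0.06],
    [0.115,0,-0.06],
    [0.115,0,-0.06],
  ],
  dr=[
    [0,0,0],
    [0,0,0],
    [0,0,0],
    [0,0,0],
    [0,0,0],
    [0,0,0],
    [0,0,0],
    [0,0,0],
  ],
)

```text
time: 16.5
tool_pos: [0.3599, -0.0415, 0.2233]
tool_rot: [3.142, -0.0, 2.84]
contact_force: [1.2, -0.6, 0.4]
opening: 0.001
grip_force: 0.0
```

```bash
python3 - <<'E'
from h import *
to(-.1735,-.04,.044)
c=cam("scene"); x0,y0,f=120,130,3; big=cv2.resize(c['color'][y0:y0+200,x0:x0+240],None,fx=f,fy=f,interpolation=cv2.INTER_CUBIC)
for y,d in((.12,0),(.04,0),(-.04,.05)):
    q=(((proj(c,W(-.114-d+np.array([-.024,-.024,.024,.024]),y+np.array([-.029,.029,.029,-.029]),.05))-[x0,y0])+.5)*f).astype(int); cv2.polylines(big,[q.reshape(-1,1,2)],True,(0,255,0),1)
cv2.imwrite('pics/end.png',big)
E
```

```text
t 16.5 at H [-0.2806 -0.0403] 0.2233 shift mm [-107.1    0.4  179.3] rot [ 0.   -0.01 -0.04] F_H [ 1.3 -0.2  0.4] op 0.001
```

View pics/end.png

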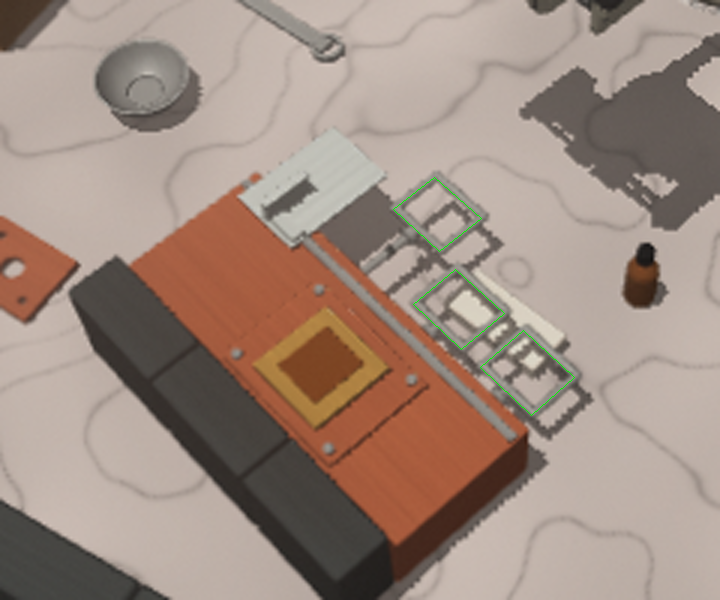

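The picture shows the guard at its right-hand stop and the left and middle bails home, with their outlines matching. The right pin stands out by about 50 mm at (437,213), and the vial and foam slip haven't moved. I'm handing it in.

```bash
python3 -c "
from cell import *
print(hand_in())"
```

```text
the job is handed in; nothing more can be done
None
```

The job is handed in, no verdict shown: the guard is at its right-hand stop, the left and middle pins held at about 12 N and sprang home, and the right pin let go and stands out about 50 mm.

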